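# Show the wooden desk clock to the inspection camera

### The job

Pull the top drawer of the green cabinet well open by its handle, take out the clock with the light wooden case and hold it up in the air in front of the inspection camera: dial centred in the view about 15 cm from the lens, squarely facing the lens and the right way up. Finish while still holding it there, still, touching nothing but your gripper, with the drawer left open. Leave the grey clock standing in the drawer and do not knock the camera out of its setting or push the things on the bench about.

Things in the scene. Friction and masses are not known exactly. Their poses are not given: they have to be found in the camera images.
- cab_drawer0 (a joint): how far the top drawer of the green cabinet (280 mm deep, 300 wide, 200 high, fixed; white fronts, lower drawer not needed) is pulled out, m: 0 shut, 0.198 fully out; starts up to 0.008 open. Slides easily (a few N), stays where left. Its floor is 110 mm above the bench, its side walls end 20 mm below the cabinet's top. At 0.16 the clocks' middles are 75 mm or more in front of the cabinet.
- cab_drawer0_handle (a point): middle of the top drawer's handle, a level steel bar 11 mm thick and 120 mm long, 35 mm in front of the drawer's front panel and 38 mm below the cabinet's top (162 mm above the bench). Moves with the drawer. -x is the direction in which the drawer pulls out, y runs along the bar, z is up. It can be pinched or hooked from above.
- wood_clock: the desk clock to show: upright block with light wooden case, 52 mm wide (y), 32 deep (x), 62 high (z), 100 to 200 g. Origin: centre of its underside. Round white dial, 44 mm across, on its +x face; z to twelve. Stands in the left or right half of the top drawer, 55 to 90 mm behind its front, dial towards the cabinet's back within 0.25 rad. 35 mm free each side.
- wood_clock_dial (a point): centre of the wooden clock's dial: 16 mm along x and 31 mm up from that clock's origin; same axes as the clock.
- grey_clock: the other desk clock, same size and shape, standing the same way in the drawer's other half, about 120 mm from the wooden one, but with a grey case: to be left standing in the drawer. Origin: centre of its underside.
- lens (a point): middle of the front of the lens, on the blue camera head (60 x 46 x 46 mm) with a white ring light 64 mm across; 70 mm in front of the head's hinge, which is 320 mm above the bench on a fixed stand (post 22 mm thick, 370 mm high, behind the head). The head faces roughly the robot and looks down by 0.2 to 0.45 rad, along -x of this frame; y is level, z is the top of the picture.
- focus (a point): where the dial's centre has to be: a point in the air 150 mm in front of the lens on its line of sight, about 220 to 280 mm above the bench. Same axes as the lens: x points from here to the lens, y is level, z is the top of the picture. The clock is presented squarely when its own x, y and z point along these.
- carton: bystander: open white tray 100 x 130 x 40 mm on the bench; origin at the centre of its underside.
- jar: bystander: clear jar with orange cap, 50 mm across and 65 mm high, on the bench; origin at the centre of its underside.
- driver: bystander: screwdriver lying on the bench, under 40 mm high; origin at its underside.

How it is judged:
By the outcome, as a careful person would: the job done as asked, in the order asked, and still so for the second after the job is handed in, while the arm keeps its last pose, push and grip.
It also fails if it takes over 50 s, if anything falls off the work surface, if the arm or the gripper's body presses on something with over 40 N, if the wrist force passes 120 N, or if a joint passes its speed limit or range.

### The arm

A 6-joint arm with a two-finger parallel gripper is mounted at the origin on the work surface. World frame = base frame: x ahead of the robot, y to its left, z up, the work surface at z = 0. Lengths are in m, angles in rad, forces in N, time in s.
With the tool pointing down it reaches from about 0.325 to 0.9 m from the base axis. Payload 3.5 kg.
Tool frame: the origin (TCP) lies at the very end of the fingers, on their centre line; the grasp point (between the pads) lies 19 mm behind it; z points along the fingers, y is the line along which they close (so a half turn about z gives the same grasp; the last joint's range is limited). The gripper opens to 85 mm and grips with 20 to 120 N. Pads are 22 mm wide; open, the fingers measure 114 mm over their backs; the gripper's body (76 mm by 85 mm) begins 54 mm behind the grasp point. The pads swing forward as they close: fully open they stand 13 mm farther back than shut.
Start: joints at [1.049, 0.276, -0.026, 1.268, 0, 1.467], TCP at [0.254, 0.571, 0.231] pointing down, gripper open.
Joint ranges: [-3.12, 3.12], [-0.85, 1.88], [-1.08, 1.24], [-1.95, 2.15], [-1.57, 1.53], [-3.14, 3.14]. Speed limits (rad/s): [2.57, 2.57, 3.14, 3.14, 3.14, 3.14].

### API

Orientations are given as a unit quaternion [x, y, z, w].
In Python, from bench import get_state, read_camera, camera_model, hand_in gives the robot as it stands.
- The arm moves only by the shell command python3 -m jog 'ROWS' [FORCE]. ROWS is JSON, a list of rows, each a list of 7 numbers: the shift along the tool's x, y, z normalised to -1 to 1, where 1 is 0.4 m, then the turn, a rotation vector about the tool's x, y, z normalised to -1 to 1, where 1 is 30 degrees, then the closure, from -1 (fully open) to 1 (shut). A call has 1 to 5 rows; each row is the pose to reach, as a shift and turn from the pose commanded when the call began, along the tool's axes at that moment; what a row does not reach only later rows make up. A row lasts 1/8 s, in which the tool goes at most 62.5 mm and 10.7 degrees, less where a joint would pass 70% of its speed; a pose out of reach is approached as far as the arm can. A call with a number of a shift or a turn outside -1 to 1 is refused whole. A call with a gripper value outside its range is refused whole. The fingers move at their own pace and stop on an object; FORCE is the grip in N (left out, the last holds). Time passes only in rows, so rows that repeat a pose let the fingers close. It gives the time, the measured TCP pose, the force, the opening and the grip force at its end, in the units of the state.
- get_state(): the state, without advancing time (a new reading comes with each control period).
- read_camera(name): name is "scene" or "top" or "wrist"; returns (picture, depth): 420x560x3 uint8, red, green, blue; 420x560 float32, m along the optical axis (not along the pixel's ray), 0 where there is no reading.
- camera_model(name): a dict with "intrinsics" (3x3 intrinsics, pixels), "R" (3x3) and "t" (3): a world point X has camera coordinates R X + t. Camera axes: x right, y down, z forward; pixel columns grow to the right and rows downward; lengths in m; the calibration is good to about 2 mm. The wrist camera is an equidistant fisheye: a pixel r from the principal point sees the ray r / f radians off the axis. A picture is of the moment at which its call begins: read the wrist's pose just before it. camera_model takes no time and is no camera call; for the wrist camera it gives the pose at the moment of the call.
- hand_in(): hands the job in; it is judged then, once.
The state is a dict: "clock": time; "q": joint angles; "joint_velocities": joint speeds; "effort": joint torques, N m; "eef_pos": TCP position; "tool_rot": TCP orientation; "wrist_force": force on the tool from outside, world axes, zero at the start; "wrist_torque": the same for the moment, N m; "width": opening from 0.0 (shut) to 1.0 (fully open); "gripper_force": force on a finger pad.
Only numpy, scipy, OpenCV 4.12 (cv2) and the standard library are available. Lean on these libraries where they do the work, as an engineer would, in place of code of your own. Each camera call takes 0.05 s, during which the arm holds its last target. There are 200 camera calls.

## Working session

There is one attempt and no reset: what is moved stays moved. The work goes in short steps, Python scripts to look and compute and a shell command to move; the robot and the scene stay as the last step left them, time stands still between calls to the robot, and variables do not carry over. Pictures are saved under pics/ and viewed, at most 10 in all, crops included, and the job is handed in when it is done.

```bash
ls; mkdir -p pics
python3 - <<'E'
from bench import *
import cv2,numpy as np
for n in ("scene","top"):
    p,d=read_camera(n); cv2.imwrite(f"pics/{n}0.png",p[:,:,::-1]); np.savez(f"{n}0.npz",p=p,d=d)
    m=camera_model(n); print(n,np.round(m["intrinsics"],1).tolist(),np.round(m["R"],3).tolist(),np.round(m["t"],3).tolist(),(d>0).mean())
s=get_state(); print(s["clock"],s["eef_pos"],s["tool_rot"],s["width"])
E
```

```text
pics
scene [[540.0, 0.0, 285.4], [0.0, 540.0, 209.9], [0.0, 0.0, 1.0]] [[-0.197, 0.98, -0.009], [0.841, 0.164, -0.515], [-0.503, -0.109, -0.857]] [0.144, -0.393, 1.614] 0.9959948979591837
top [[434.9, 0.0, 279.5], [0.0, 434.9, 211.8], [0.0, 0.0, 1.0]] [[0.02, -1.0, 0.0], [-0.997, -0.019, -0.077], [0.077, 0.001, -0.997]] [-0.015, 0.61, 0.95] 0.9958843537414966
0.1 [0.25380307 0.57036604 0.23027619] [ 2.07867853e-01  9.78156394e-01 -9.63380263e-04 -3.11021223e-04] 0.9991348490199734
```

View pics/scene0.png

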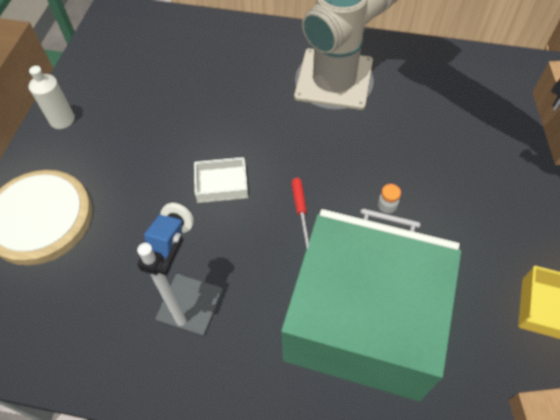

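View pics/top0.png

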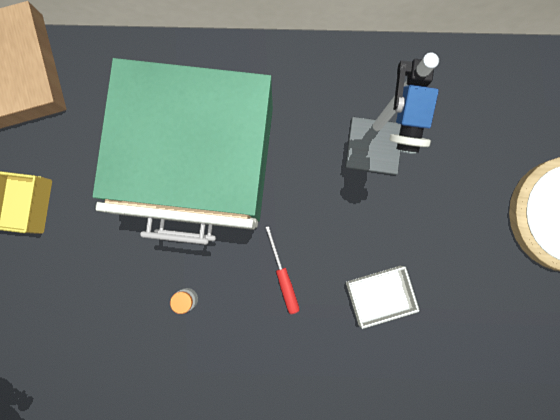

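The scene camera looks from behind the cabinet: ring light (177,217), blue head (163,235), handle (390,217). In the top view the handle is at (178,237), head (419,106), ring (411,142), jar (183,301), driver (285,275), carton (382,297). Next I'll measure these.

```bash
cat > h.py <<'E'
import numpy as np,cv2
from bench import *
def cloud(n,d,m=None):
    m=m or camera_model(n);K=m["intrinsics"]
    v,u=np.mgrid[:d.shape[0],:d.shape[1]]
    if n=="wrist":
        x=(u-K[0,2])/K[0,0];y=(v-K[1,2])/K[1,1];r=np.hypot(x,y)+1e-9
        k=np.tan(np.minimum(r,1.5))/r;x=x*k;y=y*k
    else: x=(u-K[0,2])/K[0,0];y=(v-K[1,2])/K[1,1]
    C=np.dstack([x*d,y*d,d])
    return (C-m["t"])@np.array(m["R"])
def mask(p,lo,hi): return cv2.inRange(cv2.cvtColor(p,cv2.COLOR_RGB2HSV),lo,hi)>0
E
python3 - <<'E'
from h import *
np.set_printoptions(precision=4,suppress=True)
for n in ("scene","top"):
    f=np.load(n+"0.npz");p,d=f["p"],f["d"];W=cloud(n,d)
    g=mask(p,(60,80,40),(90,255,255))&(d>0); P=W[g]
    z=np.median(P[P[:,2]>.15][:,2]);T=P[abs(P[:,2]-z)<.012]
    print(n,"green top z",z,"rect",cv2.boxPoints(cv2.minAreaRect(T[:,:2].astype(np.float32))).tolist())
    b=mask(p,(100,120,60),(125,255,255))&(d>0)&(W[...,2]>.2)
    P=W[b];print("blue",b.sum(),P.mean(0),P.min(0),P.max(0))
    # planes of blue: top face via SVD of normals>up
    gy=np.cross(np.gradient(W,axis=1),np.gradient(W,axis=0));gy/=np.linalg.norm(gy,axis=2,keepdims=True)+1e-12
    e=cv2.erode(b.astype(np.uint8),np.ones((5,5)))>0
    N=gy[e];N*=np.sign(N[:,2:]);print("blue normals med",np.median(N,0))
    Q=W[e];c=Q.mean(0);print("svd",np.linalg.svd(Q-c,full_matrices=False)[2][2],c)
    x0,x1,y0,y1=dict(scene=(155,200,200,236),top=(385,435,134,156))[n]
    r=np.zeros_like(b);r[y0:y1,x0:x1]=1;r&=mask(p,(0,0,140),(180,60,255))&(W[...,2]>.2)
    P=W[r];print("ring",r.sum(),P.mean(0),P.min(0),P.max(0))
    c=P.mean(0);print(np.linalg.svd(P-c,full_matrices=False)[1:])
    x0,x1,y0,y1=dict(scene=(355,425,205,236),top=(138,216,230,246))[n]
    r=np.zeros_like(b);r[y0:y1,x0:x1]=1;r&=mask(p,(0,0,120),(180,60,255))&(W[...,2]>.14)&(W[...,2]<.185)
    P=W[r];print("handle",r.sum(),P.mean(0),P.min(0),P.max(0),cv2.minAreaRect(P[:,:2].astype(np.float32)))
E
```

```text
scene green top z 0.2005150446632147 rect [[0.5914218425750732, 0.04232054948806763], [0.8557276725769043, 0.01721307635307312], [0.884131669998169, 0.3162214756011963], [0.6198258399963379, 0.3413289487361908]]
blue 911 [ 0.7662 -0.214   0.3401] [ 0.7253 -0.2412  0.308 ] [ 0.8021 -0.1906  0.3541]
blue normals med [-0.0035 -0.0256  0.7628]
svd [-0.0133  0.1622  0.9867] [ 0.768  -0.2141  0.3426]
ring 433 [ 0.7128 -0.2033  0.3205] [ 0.6955 -0.2425  0.2795] [1.1714 0.0984 1.1826]
(array([1.0475, 0.3914, 0.2216]), array([[ 0.4417,  0.303 ,  0.8444],
       [-0.3242, -0.8237,  0.4652],
       [ 0.8365, -0.4793, -0.2656]]))
handle 356 [0.5523 0.1954 0.1668] [0.5381 0.1218 0.1563] [0.5978 0.2595 0.185 ] ((0.5677667260169983, 0.1917380392551422), (0.13701029121875763, 0.05248893424868584), 84.14051055908203)
top green top z 0.19953088455419407 rect [[0.5906442999839783, 0.04227679967880249], [0.8545771241188049, 0.01815950870513916], [0.881977379322052, 0.3180205821990967], [0.6180445551872253, 0.34213787317276]]
blue 1324 [ 0.7531 -0.2134  0.3391] [ 0.7232 -0.24    0.2967] [ 0.798  -0.1902  0.3521]
blue normals med [-0.2518  0.057   0.8004]
svd [-0.3369  0.0924  0.937 ] [ 0.7542 -0.2133  0.3412]
ring 318 [ 0.7021 -0.2033  0.3268] [ 0.5352 -0.2402  0.2792] [ 0.7249 -0.0047  0.9941]
(array([1.0296, 0.3077, 0.0863]), array([[-0.2335,  0.2755,  0.9325],
       [-0.2002, -0.9521,  0.2312],
       [ 0.9515, -0.1327,  0.2775]]))
handle 431 [0.5481 0.1936 0.1657] [0.537  0.133  0.1583] [0.5618 0.262  0.1703] ((0.5484436750411987, 0.19754718244075775), (0.024745507165789604, 0.1288014054298401), 1.0438677072525024)
```

Run:
```python
from h import *
np.set_printoptions(precision=4,suppress=True)
cx=np.array([.9958,-.0913]);cy=np.array([.0913,.9958])
for n in ("scene","top"):
    f=np.load(n+"0.npz");p,d=f["p"],f["d"];W=cloud(n,d)
    x0,x1,y0,y1=dict(scene=(150,200,195,240),top=(385,435,125,160))[n]
    r=np.zeros(d.shape,bool);r[y0:y1,x0:x1]=1
    r&=mask(p,(0,0,120),(180,60,255))&(W[...,2]>.25)&(W[...,2]<.36)&(W[...,0]>.66)&(W[...,0]<.735)&(W[...,1]<-.15)
    P=W[r]
    for k in range(3):
        c=np.median(P,0);nn=np.linalg.svd(P-P.mean(0),full_matrices=False)[2][2];e=(P-P.mean(0))@nn;P=P[abs(e)<2*e.std()]
    print(n,"ring",len(P),P.mean(0),P.min(0),P.max(0),"n",nn,e.std())
    r=(W[...,2]>.145)&(W[...,2]<.18)
    U=W[...,:2]@cx;V=W[...,:2]@cy
    r&=(U>.49)&(U<.56)&(V>.1)&(V<.38)
    print("handle U",np.percentile(U[r],[1,25,50,75,99]),"V",np.percentile(V[r],[.5,50,99.5]),"z",np.percentile(W[...,2][r],[2,50,98]),r.sum())
    b=mask(p,(100,120,60),(125,255,255))&(W[...,2]>.28)&(W[...,2]<.36)
    e=cv2.erode(b.astype(np.uint8),np.ones((3,3)))>0;Q=W[e]
    # ransac plane (top face)
    rng=np.random.default_rng(0);best=(0,)
    for k in range(500):
        a=Q[rng.choice(len(Q),3,False)];m=np.cross(a[1]-a[0],a[2]-a[0]);m/=np.linalg.norm(m)+1e-12
        if abs(m[2])<.8: continue
        i=abs((Q-a[0])@m)<.0015
        if i.sum()>best[0]: best=(i.sum(),i)
    I=Q[best[1]];m=np.linalg.svd(I-I.mean(0),full_matrices=False)[2][2];print("top face",best[0],len(Q),I.mean(0),m*np.sign(m[2]),cv2.minAreaRect(I[:,:2].astype(np.float32)))
    o=p.copy()
    for nm,lo,hi in (("jar",(5,150,150),(20,255,255)),("driver",(170,150,80),(180,255,255))):
        q=mask(p,lo,hi)&(W[...,2]<.1)&(W[...,0]>.25)&(W[...,0]<.7);Q=W[q];print(nm,len(Q),np.median(Q,0) if len(Q) else 0)
```

```text
scene ring 361 [ 0.7109 -0.2043  0.3167] [ 0.699  -0.2425  0.2795] [ 0.7259 -0.1796  0.3362] n [ 0.9236 -0.0896  0.3728] 0.0020171173018534235
handle U [0.5225 0.5273 0.5299 0.5323 0.5478] V [0.1819 0.2457 0.3083] z [0.1602 0.1663 0.1708] 341
top face 359 735 [ 0.7577 -0.2148  0.3442] [-0.3273  0.0363  0.9442] ((0.7556044459342957, -0.21461579203605652), (0.041397444903850555, 0.054555490612983704), 83.81812286376953)
jar 239 [0.4156 0.2003 0.0653]
driver 0 0
top ring 291 [ 0.7039 -0.2046  0.3237] [ 0.6946 -0.2402  0.2792] [ 0.7249 -0.1791  0.3345] n [-0.9085  0.0798 -0.4103] 0.0030402450044003577
handle U [0.5215 0.5251 0.5287 0.5324 0.5592] V [0.1825 0.2461 0.3088] z [0.1616 0.1656 0.1693] 516
top face 824 1106 [ 0.7534 -0.2143  0.3412] [-0.3227  0.0461  0.9454] ((0.7523274421691895, -0.2143174260854721), (0.04321274161338806, 0.05572168529033661), 82.66007995605469)
jar 18 [0.4205 0.1824 0.0627]
driver 0 0
```

```bash
cat >> h.py <<'E'
from scipy.spatial.transform import Rotation as Rn
np.set_printoptions(precision=4,suppress=True)
def axes(x=None,y=None,z=None):
    "rotation with given z exactly and y as close as possible"
    z=np.array(z,float);z/=np.linalg.norm(z);y=np.array(y,float);y-=z*(y@z);y/=np.linalg.norm(y)
    return np.column_stack([np.cross(y,z),y,z])
def plan(pos,R,s=None,start=None):
    s=s or get_state();p0,R0=start or (np.array(s["eef_pos"]),Rn.from_quat(s["tool_rot"]).as_matrix())
    sh=R0.T@(np.array(pos)-p0);rv=Rn.from_matrix(R0.T@R).as_rotvec(degrees=True)
    print("row",np.round(sh/.4,4),np.round(rv/30,4),"| mm",np.round(sh*1000,1),"rows",max(np.linalg.norm(sh)/.0625,np.linalg.norm(rv)/10.7))
E
python3 - <<'E'
from h import *
R=axes(y=(.9958,-.0913,0),z=(0,0,-1))
plan((.548,.1965,.26),R)
plan((.548,.1965,.144),R)
m=camera_model("wrist");R0=Rn.from_quat(get_state()["tool_rot"]).as_matrix()
c=-m["R"].T@m["t"];print("wrist cam in tool",R0.T@(c-get_state()["eef_pos"]),"axes",(R0.T@m["R"].T).tolist(),m["intrinsics"][0,0])
E
```

```text
row [-1.052  -0.555  -0.0734] [-0.0036  0.002   2.3748] | mm [-420.8 -222.   -29.4] rows 7.626667390105661
row [-1.0521 -0.5544  0.2166] [-0.0036  0.002   2.3748] | mm [-420.8 -221.7   86.6] rows 7.7359831145734725
wrist cam in tool [ 0.0723  0.0002 -0.1429] axes [[-0.0014383415809839822, -0.9591585558904211, -0.2828653316256696], [0.9999987472929798, -0.0015665014309645434, 0.00022690469274584782], [-0.0006607465241807736, -0.2828646509118282, 0.9591596075099088]] 325.19226210127806
```

```bash
python3 -m jog '[[-0.15,-0.08,-0.07,0,0,0.3,0.35],[-0.28,-0.15,-0.07,0,0,0.6,0.35],[-0.42,-0.22,-0.07,0,0,0.9,0.35],[-0.55,-0.29,-0.07,0,0,1,0.35],[-0.55,-0.29,-0.07,0,0,1,0.35]]'
python3 - <<'E'
from h import *
R=axes(y=(.9958,-.0913,0),z=(0,0,-1))
plan((.548,.1965,.26),R);print(get_state()["width"])
E
```

```text
clock: 0.72
eef_pos: [0.4098, 0.3724, 0.2589]
tool_rot: [0.457, 0.89, -0.001, 0.0]
wrist_force: [-0.9, 0.4, -0.4]
width: 0.326
gripper_force: 0.0
row [-0.5588  0.0241 -0.0024] [-0.0012  0.0019  1.3636] | mm [-223.5    9.6   -1. ] rows 3.823254675857605
0.32564158540484206
```

```bash
python3 -m jog '[[-0.15,0.006,0,0,0,0.3,0.35],[-0.3,0.012,0,0,0,0.6,0.35],[-0.45,0.02,0,0,0,0.9,0.35],[-0.559,0.024,0,0,0,1,0.35],[-0.559,0.024,0,0,0,1,0.35]]'
python3 - <<'E'
from h import *
R=axes(y=(.9958,-.0913,0),z=(0,0,-1))
plan((.548,.1965,.2),R);print(get_state()["width"])
E
```

```text
clock: 1.35
eef_pos: [0.5484, 0.199, 0.2586]
tool_rot: [0.67, 0.742, -0.0, -0.0]
wrist_force: [0.4, 0.9, -0.2]
width: 0.322
gripper_force: 0.0
row [-0.0061 -0.0016  0.1465] [-0.0012  0.0002  0.3693] | mm [-2.5 -0.6 58.6] rows 1.0353879133136799
0.3220745707336496
```

```bash
python3 -m jog '[[-0.006,-0.001,0.05,0,0,0.36,0.35],[-0.006,-0.001,0.1,0,0,0.37,0.35],[-0.006,-0.001,0.1,0,0,0.37,0.35]]'
python3 - <<'E'
from h import *
R=axes(y=(.9958,-.0913,0),z=(0,0,-1))
m=camera_model("wrist");s=get_state();p,d=read_camera("wrist");cv2.imwrite("pics/w1.png",p[:,:,::-1])
W=cloud("wrist",d,m);U=W[...,:2]@[.9958,-.0913];V=W[...,:2]@[.0913,.9958]
r=(W[...,2]>.145)&(W[...,2]<.18)&(U>.45)&(U<.57)&(V>.17)&(V<.32)&(d>0)
print(r.sum(),"U",np.percentile(U[r],[5,25,50,75,95]),"V",np.percentile(V[r],[1,50,99]),"z",np.percentile(W[...,2][r],[2,50,98]))
e=np.array(s["eef_pos"]);print("tcp U,V",e[:2]@[.9958,-.0913],e[:2]@[.0913,.9958])
plan((.548,.1965,.144),R,s)
E
```

```text
clock: 1.72
eef_pos: [0.5445, 0.1989, 0.2172]
tool_rot: [0.737, 0.676, -0.002, -0.001]
wrist_force: [-0.3, 0.1, 0.5]
width: 0.322
gripper_force: 0.0
5337 U [0.5219 0.5255 0.5302 0.561  0.5614] V [0.1869 0.2675 0.317 ] z [0.1484 0.1666 0.1781]
tcp U,V 0.5240576534792877 0.2477956576624343
row [-0.0051  0.0101  0.183 ] [-0.0094  0.002   0.0095] | mm [-2.   4.1 73.2] rows 1.173274289790325
```

View pics/w1.png

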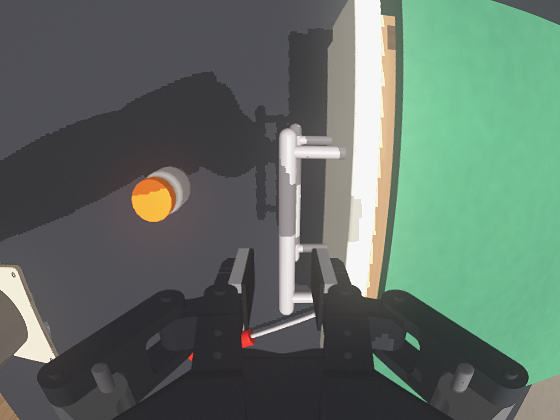

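The bar (col 287) lies between the fingers (cols 250 and 318), and the panel edge is at col 350. The straddle looks fine, so I'll descend and pinch.

```bash
python3 -m jog '[[-0.005,0.01,0.09,-0.009,0.002,0.009,0.35],[-0.005,0.01,0.183,-0.009,0.002,0.009,0.35],[-0.005,0.01,0.183,-0.009,0.002,0.009,0.35],[-0.005,0.01,0.183,-0.009,0.002,0.009,1],[-0.005,0.01,0.183,-0.009,0.002,0.009,1]]' 40; python3 -m jog '[[0,0,0,0,0,0,1],[0,0,0,0,0,0,1]]'
```

```text
clock: 2.4
eef_pos: [0.5513, 0.1964, 0.1473]
tool_rot: [0.739, 0.674, 0.003, 0.001]
wrist_force: [-0.0, 1.1, 3.8]
width: 0.11
gripper_force: 39.1
clock: 2.65
eef_pos: [0.5515, 0.1964, 0.1473]
tool_rot: [0.739, 0.673, 0.003, 0.001]
wrist_force: [-1.4, 1.6, 4.6]
width: 0.107
gripper_force: 39.2
```

```bash
python3 -m jog '[[0,-0.06,0,0,0,0,1],[0,-0.16,0,0,0,0,1],[0,-0.26,0,0,0,0,1],[0,-0.36,0,0,0,0,1],[0,-0.45,0,0,0,0,1]]'; python3 -m jog '[[0,-0.01,0,0,0,0,1],[0,-0.01,0,0,0,0,1],[0,-0.01,0,0,0,0,0.35],[0,-0.01,0,0,0,0,0.35],[0,-0.01,0,0,0,0,0.35]]'
```

```text
clock: 3.28
eef_pos: [0.3731, 0.2127, 0.1472]
tool_rot: [0.74, 0.673, 0.004, 0.003]
wrist_force: [2.3, -0.2, 10.3]
width: 0.11
gripper_force: 41.5
clock: 3.9
eef_pos: [0.3673, 0.2125, 0.1448]
tool_rot: [0.739, 0.673, 0.001, 0.001]
wrist_force: [-0.2, -0.1, -0.5]
width: 0.326
gripper_force: 0.3
```

```bash
python3 -m jog '[[0,0,-0.12,0,0,0,0],[0,0,-0.27,0,0,0,-1],[0.1,0,-0.4,0,0,0,-1],[0.1,0,-0.4,0,0,0,-1],[0.1,0,-0.4,0,0,0,-1]]'
python3 - <<'E'
from h import *
m=camera_model("wrist");s=get_state();p,d=read_camera("wrist");np.savez("w2.npz",p=p,d=d,R=m["R"],t=m["t"],K=m["intrinsics"])
p2,d2=read_camera("top");np.savez("top2.npz",p=p2,d=d2)
cv2.imwrite("pics/both2.png",np.vstack([p[:,:,::-1],p2[60:360,:,::-1]])[:600] if 0 else np.hstack([cv2.resize(p,(400,300)),cv2.resize(p2,(400,300))])[:,:,::-1])
E
```

```text
clock: 4.53
eef_pos: [0.3703, 0.2523, 0.3045]
tool_rot: [0.739, 0.673, 0.001, 0.001]
wrist_force: [-0.2, -0.9, -0.6]
width: 1.001
gripper_force: 0.0
```

View pics/both2.png

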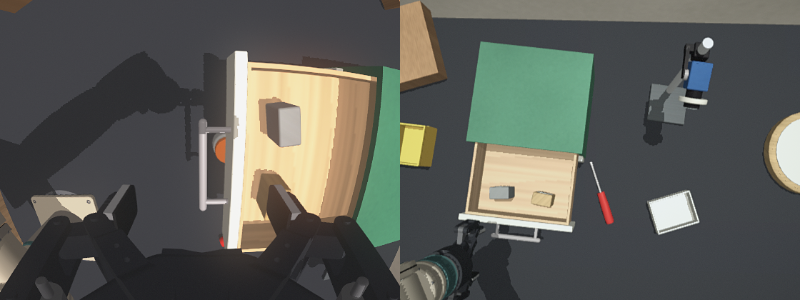

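Left half (wrist view): the grey clock is in the far (+y) half, and the drawer is open. Right half (top view): the wooden clock is at about (543,199), grey at (502,192). I'll measure both tops from the depth.

Run:
```python
from h import *
f=np.load("top2.npz");g=np.load("w2.npz")
for n,W,d in (("top",cloud("top",f["d"]),f["d"]),("wrist",cloud("wrist",g["d"],dict(R=g["R"],t=g["t"],intrinsics=g["K"])),g["d"])):
    U=W[...,:2]@[.9958,-.0913];V=W[...,:2]@[.0913,.9958]
    r=(U>.40)&(U<.52)&(V>.12)&(V<.37)&(W[...,2]>.155)&(W[...,2]<.19)&(d>0)
    k,l,st,c=cv2.connectedComponentsWithStats(r.astype(np.uint8))
    for i in range(1,k):
        if st[i,4]<60: continue
        P=W[l==i];z=np.percentile(P[:,2],60);T=P[abs(P[:,2]-z)<.006]
        print(n,st[i],"z",z,len(T),cv2.minAreaRect(T[:,:2].astype(np.float32)),U[l==i].mean(),V[l==i].mean())
    r=(U>.40)&(U<.56)&(V>.12)&(V<.37)&(W[...,2]>.09)&(W[...,2]<.13);print("floor",np.median(W[...,2][r]))
    r=(abs(W[...,2]-.2)<.006)&(U>.34)&(U<.62);print("z0.2 U",np.percentile(U[r],[1,10,50]))
    r=(abs(V-.246)<.02)&(U>.3)&(U<.4)&(W[...,2]>.14);print("front",np.percentile(U[r],[1,50,99]),W[...,2][r].max())
```

```text
top [125 260  30  19 525] z 0.17172560950544885 487 ((0.4848768413066864, 0.25980275869369507), (0.032014213502407074, 0.05164369195699692), 1.251072645187378) 0.459773293886104 0.3012416246615673
top [183 268  31  22 514] z 0.1716288703827782 479 ((0.4700546860694885, 0.1473386585712433), (0.05187423154711723, 0.03223196044564247), 79.85688781738281) 0.4557139142141778 0.18855974336153872
top [ 98 295 135  18 529] z 0.17676019962949552 346 ((0.4227442145347595, 0.20655557513237), (0.24839206039905548, 0.004182436037808657), 84.7757797241211) 0.4027494064084141 0.24322133891894712
floor 0.10971586460347998
z0.2 U [0.5844 0.5876 0.6019]
front [0.3232 0.3623 0.3974] 0.6276163449206631
wrist [334 100  18 247 823] z 0.17847127322600342 823 ((0.42249226570129395, 0.20763535797595978), (0.24825501441955566, 0.003489585593342781), 84.75458526611328) 0.40155937930877456 0.2630622147896217
wrist [ 383  147   39   60 2053] z 0.17231140415317445 1816 ((0.48351261019706726, 0.2597311735153198), (0.03190359100699425, 0.05247512087225914), 2.4673678874969482) 0.4552045331691802 0.3042271701726628
wrist [366 259  12  50 228] z 0.16483770320236896 128 ((0.4535279870033264, 0.14900077879428864), (0.04901478812098503, 0.006555208005011082), 87.70182800292969) 0.4381952431171928 0.18537763622755812
wrist [395 258  13  12  76] z 0.1683376140313003 48 ((0.4841475188732147, 0.16978870332241058), (0.0030694641172885895, 0.010286194272339344), 62.722434997558594) 0.4662742013353902 0.2135624787381726
floor 0.11045061135327539
z0.2 U [0.5827 0.5839 0.5983]
front [0.3418 0.3826 0.3996] 0.19006510020525055
```

Run:
```python
from h import *
a=np.radians(40);c=np.array([.9958,-.0913,0])
R=axes(y=np.cos(a)*c+[0,0,np.sin(a)],z=np.sin(a)*c-[0,0,np.cos(a)])
plan((.44,-.22,.28),R)
```

```text
row [-1.1568  0.2862  0.0598] [-1.3309  0.0042 -0.0038] | mm [-462.7  114.5   23.9] rows 7.636520961716332
```

```bash
python3 -m jog '[[-0.15,0.04,0,-0.2,0,0,-1],[-0.3,0.08,0,-0.4,0,0,-1],[-0.45,0.12,0,-0.6,0,0,-1],[-0.6,0.16,0.02,-0.8,0,0,-1],[-0.75,0.2,0.03,-1,0,0,-1]]'
python3 - <<'E'
from h import *
a=np.radians(40);c=np.array([.9958,-.0913,0])
R=axes(y=np.cos(a)*c+[0,0,np.sin(a)],z=np.sin(a)*c-[0,0,np.cos(a)])
plan((.44,-.22,.28),R)
E
```

```text
clock: 5.25
eef_pos: [0.4207, -0.055, 0.2911]
tool_rot: [0.714, 0.65, 0.176, 0.193]
wrist_force: [1.3, -0.1, -0.3]
width: 0.998
gripper_force: 0.0
row [-0.4062  0.0606  0.0674] [-0.3216  0.0013 -0.0031] | mm [-162.5   24.2   26.9] rows 2.66356325872547
```

```bash
python3 -m jog '[[-0.15,0.02,0.02,-0.1,0,0,-1],[-0.3,0.04,0.05,-0.3,0,0,-1],[-0.4,0.06,0.06,-0.32,0,0,-1],[-0.4,0.06,0.06,-0.32,0,0,-1]]'
python3 - <<'E'
from h import *
m=camera_model("wrist");s=get_state();p,d=read_camera("wrist");np.savez("w3.npz",p=p,d=d,R=m["R"],t=m["t"],K=m["intrinsics"])
cv2.imwrite("pics/w3.png",p[:,:,::-1])
E
```

```text
clock: 5.75
eef_pos: [0.4382, -0.2186, 0.2819]
tool_rot: [0.698, 0.631, 0.229, 0.25]
wrist_force: [0.4, 0.4, 0.2]
width: 0.996
gripper_force: 0.0
```

View pics/w3.png

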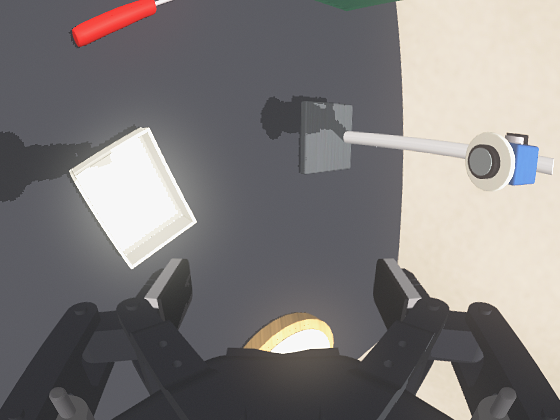

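The ring light faces us at about (490,161), with the dark lens disc at (483,161). I'll fit the ring plane and the lens centre.

Run:
```python
from h import *
g=np.load("w3.npz");p,d=g["p"],g["d"];W=cloud("wrist",d,dict(R=g["R"],t=g["t"],intrinsics=g["K"]))
roi=np.zeros(d.shape,bool);roi[125:198,460:520]=1
ok=roi&(W[...,0]>.64)&(W[...,0]<.76)&(W[...,2]>.24)&(W[...,2]<.37)&(abs(W[...,1]+.21)<.05)&(d>0)
hsv=cv2.cvtColor(p,cv2.COLOR_RGB2HSV)
def fit(P,k=6):
    for _ in range(k):
        c=P.mean(0);n=np.linalg.svd(P-c,full_matrices=False)[2][2];e=(P-c)@n;P=P[abs(e)<max(2*e.std(),.0008)]
    return n*np.sign(n[0]),P,e.std()
ring=ok&(hsv[...,2]>150)&(hsv[...,1]<60)
n,P,e=fit(W[ring]);print("ring",ring.sum(),len(P),n,"yaw",np.arctan2(n[1],n[0]),"pitch",np.arcsin(n[2]),e)
b1=np.cross([0,0,1],n);b1/=np.linalg.norm(b1);b2=np.cross(n,b1)
q=np.c_[P@b1,P@b2].astype(np.float32);(cc,rad)=cv2.minEnclosingCircle(q);o=(P@n).mean()
print("ring centre",cc[0]*b1+cc[1]*b2+o*n,"rad",rad,cv2.minAreaRect(q))
dark=ok&(hsv[...,2]<135)&(hsv[...,1]<90)
D=W[dark];s=D@n;print("dark depth rel ring",np.percentile(s-o,[2,10,50,90,98]),dark.sum())
k,l,st,c=cv2.connectedComponentsWithStats(dark.astype(np.uint8));print(st[1:].tolist())
i=1+np.argmax(st[1:,4]);D=W[l==i];q=np.c_[D@b1,D@b2].astype(np.float32);cc2,r2=cv2.minEnclosingCircle(q);print("lens c (in-plane)",cc2,r2,"ring",cc, "lens mean",D.mean(0),np.median(D@n)-o)
n2,P2,e2=fit(D);print("lens plane",n2,e2,P2.mean(0))
```

```text
ring 1558 1163 [ 0.9388 -0.1125  0.3255] yaw -0.11927728393243456 pitch 0.33157892923340127 0.0006998262466155565
ring centre [ 0.7049 -0.2111  0.3019] rad 0.032057344913482666 ((-0.12530545890331268, 0.04956362769007683), (0.06333176791667938, 0.06211002543568611), 77.33016204833984)
dark depth rel ring [-0.0143 -0.0131 -0.0111  0.0003  0.0526] 494
[[505, 133, 15, 7, 42], [509, 142, 1, 1, 1], [468, 144, 32, 35, 439], [489, 158, 1, 1, 1], [490, 160, 1, 1, 1], [490, 162, 1, 2, 2], [483, 164, 1, 1, 1], [489, 165, 1, 3, 3], [510, 183, 2, 2, 4]]
lens c (in-plane) (-0.12576176226139069, 0.04539845511317253) 0.022698748856782913 ring (-0.12576183676719666, 0.0494370311498642) lens mean [ 0.694  -0.2089  0.3049] -0.011378797027840615
lens plane [ 0.9542 -0.1178  0.275 ] 0.0014928077294913376 [ 0.6927 -0.2091  0.3018]
```

Run:
```python
from h import *
plan((.470,.1473,.28),axes(y=(.176,.984,0),z=(0,0,-1)))
print(get_state()["q"])
```

```text
row [ 0.9135 -0.0136  0.0004] [ 1.0702  0.9765 -2.7277] | mm [365.4  -5.4   0.2] rows 8.659545166124728
[-0.8687 -0.3825 -0.7104  0.7087  0.4637  0.9304]
```

```bash
python3 -m jog '[[0.12,0,0,0.12,0.11,-0.3,-0.65],[0.25,0,0,0.24,0.22,-0.6,-0.65],[0.4,0,0,0.38,0.35,-0.97,-0.65],[0.4,0,0,0.38,0.35,-0.97,-0.65]]'
python3 - <<'E'
from h import *
plan((.470,.1473,.28),axes(y=(.176,.984,0),z=(0,0,-1)))
E
```

```text
clock: 6.3
eef_pos: [0.4547, -0.0506, 0.2845]
tool_rot: [0.507, 0.83, 0.159, 0.172]
wrist_force: [0.7, -0.3, 0.3]
width: 0.826
gripper_force: 0.0
row [0.4282 0.2407 0.0716] [ 0.6939  0.6281 -1.7229] | mm [171.3  96.3  28.6] rows 5.497247419051674
```

```bash
python3 -m jog '[[0.1,0.06,0.02,0.12,0.11,-0.3,-0.65],[0.2,0.11,0.03,0.24,0.22,-0.6,-0.65],[0.31,0.17,0.05,0.38,0.35,-0.97,-0.65],[0.31,0.17,0.05,0.38,0.35,-0.97,-0.65]]'
python3 - <<'E'
from h import *
plan((.470,.1473,.28),axes(y=(.176,.984,0),z=(0,0,-1)))
E
```

```text
clock: 6.8
eef_pos: [0.466, 0.0886, 0.2807]
tool_rot: [0.283, 0.953, 0.073, 0.08]
wrist_force: [-0.3, -0.1, 0.7]
width: 0.826
gripper_force: 0.0
row [0.0728 0.1265 0.0174] [ 0.309   0.2819 -0.7634] | mm [29.1 50.6  7. ] rows 2.4404940767627195
```

```bash
python3 -m jog '[[0.03,0.05,0.01,0.12,0.11,-0.3,-0.65],[0.06,0.1,0.015,0.24,0.22,-0.6,-0.65],[0.073,0.126,0.017,0.31,0.28,-0.76,-0.65],[0.073,0.126,0.017,0.31,0.28,-0.76,-0.65],[0.073,0.126,0.017,0.31,0.28,-0.76,-0.65]]'
python3 - <<'E'
from h import *
m=camera_model("wrist");p,d=read_camera("wrist");W=cloud("wrist",d,m)
cv2.imwrite("pics/w4.png",p[:,:,::-1])
r=(np.hypot(W[...,0]-.47,W[...,1]-.1473)<.045)&(abs(W[...,2]-.172)<.006)&(d>0)
print(r.sum(),np.median(W[r],0),cv2.minAreaRect(W[r][:,:2].astype(np.float32)))
R=axes(y=(.176,.984,0),z=(0,0,-1))
plan((.470,.1473,.133),R)
E
```

```text
clock: 7.42
eef_pos: [0.4698, 0.1428, 0.2803]
tool_rot: [0.094, 0.996, -0.0, 0.001]
wrist_force: [0.4, -0.3, -0.5]
width: 0.825
gripper_force: 0.0
2470 [0.468  0.1474 0.1722] ((0.46902376413345337, 0.14711923897266388), (0.0521429218351841, 0.031787481158971786), 79.46786499023438)
row [0.0023 0.0112 0.3687] [-0.0008  0.0045 -0.0227] | mm [  0.9   4.5 147.5] rows 2.36088181718985
```

View pics/w4.png

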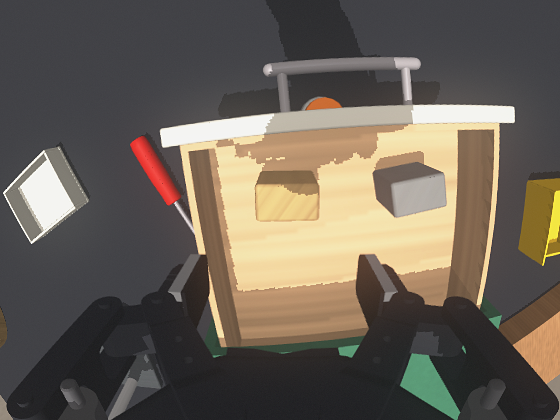

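The wooden clock's top is at (287,197), confirming the pose. Now I'll descend and grip.

```bash
python3 -m jog '[[0.003,0.011,0.1,0,0.004,-0.02,-0.65],[0.003,0.011,0.2,0,0.004,-0.02,-0.65],[0.003,0.011,0.29,0,0.004,-0.02,-0.65],[0.003,0.011,0.35,0,0.004,-0.02,-0.65],[0.003,0.011,0.368,0,0.004,-0.02,-0.65]]'; python3 -m jog '[[0,0,0,0,0,0,-0.65],[0,0,0,0,0,0,0],[0,0,0,0,0,0,0.4],[0,0,0,0,0,0,0.4],[0,0,0,0,0,0,0.4]]' 45
```

```text
clock: 8.1
eef_pos: [0.4686, 0.1473, 0.1321]
tool_rot: [0.089, 0.996, -0.001, -0.001]
wrist_force: [-0.5, 0.4, 0.7]
width: 0.824
gripper_force: 0.0
clock: 8.72
eef_pos: [0.472, 0.1486, 0.1352]
tool_rot: [0.088, 0.996, -0.0, 0.002]
wrist_force: [-0.2, -1.6, 6.6]
width: 0.603
gripper_force: 48.0
```

```bash
python3 -m jog '[[0,0,-0.06,0,0,0,0.4],[0,0,-0.18,0,0,0,0.4],[0,0,-0.3,0,0,0,0.4],[0,0,-0.45,0,0,0,0.4],[0,0,-0.45,0,0,0,0.4]]'; python3 -m jog '[[0,0,0,0,0,0,0.4],[0,0,0,0,0,0,0.4]]'
python3 - <<'E'
from h import *
s=get_state();e=np.array(s["eef_pos"]);R0=Rn.from_quat(s["tool_rot"]).as_matrix()
for n in ("wrist","top"):
    m=camera_model(n);p,d=read_camera(n);W=cloud(n,d,m);T=(W-e)@R0
    m_=mask(p,(8,40,60),(30,255,255))&(d>0)&(abs(T[...,0])<.05)&(abs(T[...,1])<.06)&(T[...,2]>-.06)&(T[...,2]<.06)
    Q=T[m_];print(n,len(Q),Q.min(0) if len(Q) else 0,Q.max(0) if len(Q) else 0)
    t=Q[:,2]
    print("z perc",np.percentile(t,[1,5,25,50,75,95,99]),"x perc",np.percentile(Q[:,0],[1,5,50,95,99]))
    np.savez(n+"5.npz",p=p,d=d,R=m["R"],t=m["t"],K=m["intrinsics"]);cv2.imwrite(f"pics/{n}5.png",p[:,:,::-1])
a,b=cv2.imread("pics/wrist5.png"),cv2.imread("pics/top5.png");cv2.imwrite("pics/both5.png",np.hstack([cv2.resize(a,(400,300)),cv2.resize(b,(400,300))]))
E
```

```text
clock: 9.35
eef_pos: [0.4736, 0.1493, 0.3193]
tool_rot: [0.088, 0.996, 0.001, 0.006]
wrist_force: [0.8, 0.2, -1.8]
width: 0.602
gripper_force: 47.3
clock: 9.6
eef_pos: [0.4691, 0.1484, 0.3114]
tool_rot: [0.088, 0.996, -0.001, -0.002]
wrist_force: [-0.3, -0.0, -1.0]
width: 0.601
gripper_force: 47.3
wrist 14755 [-0.0138 -0.0359 -0.0582] [0.0189 0.0584 0.0228]
z perc [-0.0475 -0.038  -0.0372 -0.0364 -0.0216  0.01    0.0198] x perc [-0.012  -0.0092  0.0129  0.018   0.0183]
top 87 [-0.0173 -0.0567 -0.0588] [-0.0067  0.011   0.0218]
z perc [-0.057  -0.0552 -0.034  -0.0115  0.0056  0.0164  0.0213] x perc [-0.0171 -0.0163 -0.0138 -0.0091 -0.007 ]
```

View pics/both5.png

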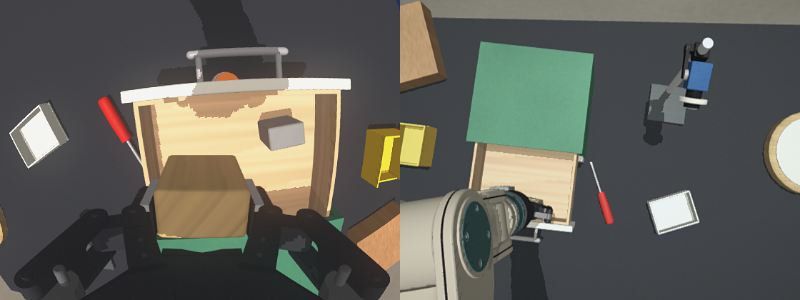

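The clock is held between the fingers (left half, about (203,195)); grey is still standing. Next I'll fit its back and top faces in the tool frame.

```bash
cat >> h.py <<'E'
def fitp(P,k=6):
    for _ in range(k):
        c=P.mean(0);n=np.linalg.svd(P-c,full_matrices=False)[2][2];e=(P-c)@n;P=P[abs(e)<max(2*e.std(),.0006)]
    return n,P.mean(0),len(P)
def inhand(e,R0,p,d,m):
    W=cloud("wrist",d,m);T=(W-e)@R0
    ok=(d>0)&mask(p,(8,40,30),(30,255,255))&(abs(T[...,1])<.024)
    a=T[ok&(abs(T[...,2]+.037)<.005)&(abs(T[...,0])<.014)];b=T[ok&(abs(T[...,0]-.017)<.005)&(T[...,2]>-.033)&(T[...,2]<.02)]
    for P in (a,b): print("face",fitp(P))
    ok=(d>0)&mask(p,(8,40,30),(30,255,255))&(abs(T[...,0]-.017)<.004)&(T[...,2]>-.03)&(abs(T[...,1])<.035)
    print("back y,z ext",np.percentile(T[ok][:,1],[1,99]),np.percentile(T[ok][:,2],[1,99]))
E
python3 - <<'E'
from h import *
s=get_state();g=np.load("wrist5.npz")
inhand(np.array(s["eef_pos"]),Rn.from_quat(s["tool_rot"]).as_matrix(),g["p"],g["d"],dict(R=g["R"],t=g["t"],intrinsics=g["K"]))
E
```

```text
face (array([-0.0072, -0.0014, -1.    ]), array([ 0.0016,  0.    , -0.0369]), 5834)
face (array([-1.    , -0.0012, -0.0011]), array([ 0.018 ,  0.0001, -0.0107]), 4682)
back y,z ext [-0.0268  0.0269] [-0.0297  0.2021]
```

```bash
cat >> h.py <<'E'
n=np.array([.9388,-.1125,.3255]);n/=np.linalg.norm(n)
yc=np.cross([0,0,1],n);yc/=np.linalg.norm(yc);zc=np.cross(n,yc)
lens=np.array([.7049,-.2111,.3019])-.0125*n;focus=lens-.15*n
RT=np.column_stack([-n,yc,-zc]);PT=focus-RT@[-.014,0,-.0059]
E
python3 -c "
from h import *
print(lens,focus,PT);plan(PT,RT)"
```

```text
[ 0.6932 -0.2097  0.2978] [ 0.5523 -0.1928  0.249 ] [ 0.5411 -0.1915  0.2389]
row [-0.3257 -0.8049  0.182 ] [-0.0206 -0.6389 -0.1064] | mm [-130.3 -322.    72.8] rows 5.678041996451676
```

```bash
python3 -m jog '[[-0.03,-0.11,0.02,0,-0.1,-0.02,0.4],[-0.08,-0.24,0.05,0,-0.2,-0.04,0.4],[-0.13,-0.37,0.08,-0.01,-0.3,-0.06,0.4],[-0.18,-0.5,0.11,-0.01,-0.42,-0.08,0.4],[-0.24,-0.62,0.14,-0.015,-0.52,-0.09,0.4]]'; python3 -c "
from h import *
plan(PT,RT)"
```

```text
clock: 10.32
eef_pos: [0.5206, -0.1138, 0.2561]
tool_rot: [0.064, 0.989, -0.008, 0.136]
wrist_force: [0.7, -0.1, -1.0]
width: 0.599
gripper_force: 47.5
row [-0.0612 -0.1861  0.0616] [-0.0025 -0.1122 -0.017 ] | mm [-24.5 -74.4  24.7] rows 1.314500624291809
```

```bash
python3 -m jog '[[0,0,0,0,0,0,0.4],[0,0,0,0,0,0,0.4],[0,0,0,0,0,0,0.4]]'; python3 -c "
from h import *
plan(PT,RT)"
```

```text
clock: 10.7
eef_pos: [0.5216, -0.1114, 0.2576]
tool_rot: [0.063, 0.989, -0.008, 0.136]
wrist_force: [0.6, -0.3, -1.0]
width: 0.602
gripper_force: 47.8
row [-0.0584 -0.1926  0.0647] [-0.0016 -0.1129 -0.0141] | mm [-23.3 -77.   25.9] rows 1.352720231894486
```

```bash
python3 -m jog '[[-0.02,-0.07,0.02,0,-0.04,-0.005,0.4],[-0.04,-0.13,0.04,0,-0.08,-0.01,0.4],[-0.058,-0.193,0.065,-0.002,-0.113,-0.014,0.4],[-0.058,-0.193,0.065,-0.002,-0.113,-0.014,0.4],[-0.058,-0.193,0.065,-0.002,-0.113,-0.014,0.4]]';python3 -m jog '[[0,0,0,0,0,0,0.4],[0,0,0,0,0,0,0.4]]'
python3 - <<'E'
from h import *
plan(PT,RT)
s=get_state();e=np.array(s["eef_pos"]);R0=Rn.from_quat(s["tool_rot"]).as_matrix()
m=camera_model("wrist");p,d=read_camera("wrist");inhand(e,R0,p,d,m)
p2,d2=read_camera("scene");p3,d3=read_camera("top");W3=cloud("top",d3)
cv2.imwrite("pics/both6.png",np.hstack([cv2.resize(p,(400,300)),cv2.resize(p2,(400,300))])[:,:,::-1])
W=cloud("scene",d2)
w=(np.linalg.norm(W-focus,axis=2)<.024)&mask(p2,(0,0,150),(180,60,255))&(d2>0)
print("dial px",w.sum());Q=W[w]
if len(Q)>20:
    N,c,k=fitp(Q);print("dial",N*np.sign(N[0]),k,(c-focus)@np.column_stack([n,yc,zc]))
E
```

```text
clock: 11.32
eef_pos: [0.541, -0.1915, 0.239]
tool_rot: [0.059, 0.985, -0.01, 0.165]
wrist_force: [0.4, -0.1, -1.2]
width: 0.602
gripper_force: 47.9
clock: 11.58
eef_pos: [0.541, -0.192, 0.2392]
tool_rot: [0.059, 0.984, -0.01, 0.165]
wrist_force: [1.1, 0.4, -1.0]
width: 0.603
gripper_force: 47.9
row [0.0003 0.0013 0.0008] [-0.0007  0.0019 -0.0007] | mm [0.1 0.5 0.3] rows 0.009853387863154374
face (array([-0.0092,  0.0002, -1.    ]), array([ 0.0013,  0.    , -0.0373]), 5972)
face (array([-1.    , -0.0011, -0.0021]), array([ 0.0176,  0.0001, -0.0106]), 4667)
back y,z ext [-0.0242  0.0247] [-0.0297  0.0212]
dial px 287
dial [ 0.9401 -0.1244  0.3175] 264 [ 0.0016 -0.0005  0.0002]
```

View pics/both6.png

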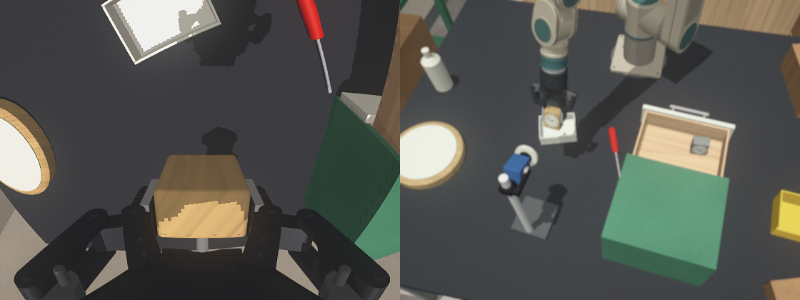

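The clock is held in front of the ring light (scene half, dial at about (552,118)). The scene camera's own measurement of the dial is within 2 mm and 0.02 rad of the target. The drawer is open and the grey clock is standing at (700,146).

```bash
python3 -m jog '[[0,0,0,0,0,0,0.4],[0,0,0,0,0,0,0.4],[0,0,0,0,0,0,0.4],[0,0,0,0,0,0,0.4]]' && python3 -c "
from bench import *
print(hand_in())"
```

```text
clock: 12.22
eef_pos: [0.5408, -0.1927, 0.2388]
tool_rot: [0.06, 0.984, -0.01, 0.165]
wrist_force: [-0.4, 0.3, -0.5]
width: 0.607
gripper_force: 47.9
the job is handed in; nothing more can be done
None
```

I handed the job in at 12.2 s, with the wooden clock held still in front of the lens, dial within about 2 mm and 0.02 rad of the measured target; the drawer is open about 18 cm and the grey clock is still standing in it, but no verdict came back.

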